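# Load the broad filter slide into the colour comparator

### The job

Slide the comparator's dust shutter fully open, then take the broad filter slide out of the wooden stand and put it upright into the comparator's slot until it rests on the bottom. Lower it all the way in your grip and do not let it drop, and leave the slim slide in its place and the glassware undisturbed.

Things in the scene. Friction and masses are not known exactly. Their poses are not given: they have to be found in the camera images.
- reader: Colour comparator, a white box 160 (x) x 210 (y) x 90 (z) mm, fixed to the bench; black eyepiece on its front (-x) face. Origin: centre of its underside. Two low aluminium guide rails for the shutter, 6 mm high, run along y on its top at x = +-20 mm.
- slot (a point): Centre of the slot's mouth, level with the comparator's top (90 mm above the bench). Slot 62 mm long along this frame's y and 10 mm wide along x, 55 mm deep (along -z), with a 3 mm chamfer round the mouth. Hidden under the shutter while that is shut.
- shutter (a joint): Position in m of the dust shutter: a dark steel plate 34 (x) x 80 (y) x 4 mm on the comparator's top. 0: shut, centred over the slot. It slides along the comparator's +y, to a stop at 0.08 (fully open, slot clear; the slot is only just clear at 0.072). It may start up to 20 mm open. About 1.5 N moves it and it stays where it is left.
- shutter_grip (a point): Top centre of the shutter's black upright grip, which moves with the shutter: 12 mm (x) x 22 mm (y), 32 mm high above the shutter plate; the top is 36.5 mm above the comparator's top.
- stand: Wooden stand 70 (x) x 170 (y) x 45 (z) mm, fixed to the bench. Two slots in its top, end to end along its y, centred at y = -42 and +42 mm, each 63 x 11 mm and 35 mm deep. One holds the broad slide, the other the slim one; which is which varies. Origin: centre of its underside.
- broad_center (a point): Centre (half-way up) of the broad filter slide: an aluminium slab with a glass window, 8 mm thick (x) x 60 mm wide (y) x 100 mm high (z), about 110 g (the true mass varies). It stands upright in the stand with its top 110 mm above the bench; the upper 38 mm is plain metal to grip across the 8 mm. Front and back are alike. Seated on the slot's bottom, this point is 5 mm below the slot's mouth.
- slim_center (a point): Centre (half-way up) of the slim filter slide, which stays in the stand: like the broad one but only 30 mm wide; 8 mm thick, 100 mm high, 70 g.
- jar: Bystander: amber glass jar, 56 mm diameter, 75 mm high. Origin: centre of its underside.
- beaker: Bystander: glass beaker, 64 mm diameter, 80 mm high. Origin: centre of its underside.
- dish: Bystander: white ceramic dish, 90 mm diameter, 35 mm high. Origin: centre of its underside.
Not all that is in view belongs to the job. What is shaped like the part that bears broad_center but green or yellow is not meant.

How it is judged:
By the outcome, as a careful person would: the job done as asked, in the order asked, and still so for the second after the job is handed in, with the robot touching nothing.
It also fails if it takes over 58 s, if anything falls off the work surface, if the arm or the gripper's body presses on something with over 40 N, if the wrist force passes 120 N, or if a joint passes its speed limit or range.

### The arm

A 6-joint arm with a two-finger parallel gripper is mounted at the origin on the work surface. World frame = base frame: x ahead of the robot, y to its left, z up, the work surface at z = 0. Lengths are in m, angles in rad, forces in N, time in s.
With the tool pointing down it reaches from about 0.375 to 0.9 m from the base axis. Payload 3.1 kg.
Tool frame: the origin (TCP) lies on the centre line of the jaws, within the pads' length; the fingertips stand 25 mm ahead of it and the grasp point (between the pads) lies 6 mm ahead of it; x points along the fingers, y is the direction in which the jaws open and shut, and the axes are right-handed (so a half turn about x gives the same grasp; the last joint's range is limited). The gripper opens to 87 mm and grips with 3 to 60 N. Pads are 19 mm wide; open, the fingers measure 117 mm over their backs; the gripper's body (75 mm by 190 mm) begins 51 mm behind the grasp point.
Start: joints at [0.984, 0.527, 1.433, -0, 1.181, -0.178], TCP at [0.248, 0.573, 0.248] pointing down, gripper open.
Joint ranges: [-3.08, 3.08], [-0.75, 2.2], [0.22, 2.44], [-1.43, 4.57], [0, 2.65], [-2.85, 2.85]. Speed limits (rad/s): [2.79, 2.79, 3.14, 3.14, 3.14, 3.14].

### API

Orientations are given as a unit quaternion [x, y, z, w].
In Python, from rig import robot gives the robot as it stands. The module is installed in compiled form; this text tells all that it offers.
- The arm moves only by the tool move_arm, never from a script. Its argument "commands" is a list of rows, each a list of 5 numbers: the gripper's target within -1 to 1 (shut at 1, half-way at 0, fully open at -1), then the shift along the tool's x, y, z in mm, then the turn about the tool's x in degrees. A call has 1 to 8 rows; each row is the pose to reach, as a shift and turn from the pose commanded when the call began, along the tool's axes at that moment; what a row does not reach only later rows make up. A row lasts 1/12 s, in which the tool goes at most 41.7 mm and 7.16 degrees, less where a joint would pass 70% of its speed; a pose out of reach is approached as far as the arm can. A call with a gripper value outside its range is refused whole. The fingers move at their own pace and stop on an object; "newtons" is the grip in N (left out, the last holds). Time passes only in rows, so rows that repeat a pose let the fingers close. It gives the time, the measured TCP pose, the force and the opening at its end, in the units of the state.
- robot.get_obs(): the state, without advancing time (a new reading comes with each control period).
- robot.camera(name): name is "scene" or "side" or "wrist"; returns a dict with "image" (420x560x3 uint8, red, green, blue), "fx", "fy", "cx", "cy" (pixels), "distortion" ([k1, k2, p1, p2, k3] as OpenCV has them; the pictures are not rectified), "xyz" and "rotation" of the camera in the world; the wrist camera has in their place "tool_from_camera" (4x4, takes a point from camera to tool coordinates, whose origin is the TCP and whose axes are the tool frame's). Camera axes: x right, y down, z forward; pixel columns grow to the right and rows downward; lengths in m; the calibration is good to about 2 mm. A picture is of the moment at which its call begins: read the wrist's pose just before it. There is no depth.
- robot.hand_in(): hands the job in, once; it reports no verdict.
Trained networks look in a picture, given as the dict that the camera call returned (one of the last four; its "shot" number tells which), for a name from the list of things; names that differ only in an ending like _2 or _b are one class to them, and where a whole thing is asked for, a point or a joint stands for the part that bears it (a point fixed in the world has none). Each returns a list of dicts, best first, with "p" (0 to 1); they miss things now and then, are a little off and sometimes report something else, mostly with a low value. They report only what shows in the picture. A call takes as long as a camera call. They do not tell look-alikes from the thing itself.
- robot.regions_of(picture, name): "pixels" (420x560 bool, what is visible of it) and "bbox" ([left, top, right, bottom] in pixels, round what is visible of it).
The state is a dict: "time": time; "q": joint angles; "joint_velocities": joint speeds; "joint_torque": joint torques, N m; "position": TCP position; "tool_rot": TCP orientation; "ft_force": force on the tool from outside, world axes, zero at the start; "moment": the same for the moment, N m; "grip_width": finger opening in m.
Only numpy, scipy, OpenCV 4.12 (cv2) and the standard library are available. Lean on these libraries where they do the work, as an engineer would, in place of code of your own. Each camera call takes 0.05 s, during which the arm holds its last target.

## Working session

There is one attempt and no reset: what is moved stays moved. The work goes in short steps, Python scripts to look and compute and a tool call to move; the robot and the scene stay as the last step left them, time stands still between calls to the robot, and variables do not carry over. Pictures are saved under pics/ and viewed, and the job is handed in when it is done.

Besides the shell and the picture viewer there is one more tool, called after "Request:" as name(argument=value, ...) on one line, values as JSON. move_arm: Moves the arm, as the interface text tells. Its arguments: {"type":"object","properties":{"commands":{"type":"array","items":{"type":"array","items":{"type":"number"}}},"newtons":{"type":"number"}},"required":["commands"]}

```bash
mkdir -p pics; ls
cat > h.py <<'E'
import numpy as np, cv2, json
from rig import robot
from scipy.spatial.transform import Rotation as R
def save(pic,name,regs=()):
    im=cv2.cvtColor(pic["image"],cv2.COLOR_RGB2BGR).copy()
    cv2.imwrite("pics/"+name,im)
E
python3 - <<'E'
from h import *
o=robot.get_obs(); print({k:np.round(v,4) for k,v in o.items()})
import pickle
for n in ["scene","side","wrist"]:
    p=robot.camera(n); save(p,n+"0.png"); pickle.dump(p,open(n+"0.pkl","wb"))
    print(n,{k:(np.round(v,4).tolist()) for k,v in p.items() if k not in("image","shot")})
    for t in ["reader","shutter","shutter_grip","stand","broad_center","slim_center","jar","beaker","dish"]:
        for r in robot.regions_of(p,t)[:3]: print(n,t,round(r["p"],2),np.round(r["bbox"]), r["pixels"].sum())
E
```

```text
pics
{'time': np.float64(0.0), 'q': array([ 0.9835,  0.5285,  1.4339, -0.    ,  1.1814, -0.1785]), 'joint_velocities': array([-0.0006, -0.0001, -0.001 , -0.0003,  0.0014, -0.0006]), 'joint_torque': array([-6.00000e-04, -4.40040e+01, -1.76589e+01,  6.31000e-02,
        5.83000e-02, -2.00000e-04]), 'position': array([0.248 , 0.573 , 0.2466]), 'tool_rot': array([ 0.1428,  0.6927, -0.1442,  0.6921]), 'ft_force': array([0.7254, 0.4784, 0.3307]), 'moment': array([0.0243, 0.0671, 0.0443]), 'grip_width': np.float64(0.0868)}
scene {'fx': 469.7601, 'fy': 469.7601, 'cx': 281.349, 'cy': 202.599, 'distortion': [-0.0362, 0.0, 0.0, 0.0, 0.0], 'xyz': [1.3298, -0.4125, 0.9698], 'rotation': [0.7878, 0.4818, -0.1994, -0.3278]}
scene reader 0.93 [176. 197. 270. 280.] 5850
scene reader 0.2 [109. 282. 143. 316.] 951
scene shutter 0.71 [193. 214. 226. 233.] 367
scene shutter 0.59 [109. 285. 143. 314.] 933
scene shutter_grip 0.63 [191. 216. 223. 234.] 364
scene stand 0.97 [314. 175. 375. 208.] 1364
scene broad_center 0.93 [332. 136. 352. 164.] 511
scene broad_center 0.92 [377. 188. 405. 219.] 630
scene broa
[... 553 characters left out ...]
p 0.78 [281. 248. 297. 282.] 419
side stand 0.85 [226. 176. 257. 217.] 1036
side broad_center 0.77 [273. 152. 286. 184.] 342
side broad_center 0.7 [242. 160. 246. 184.] 81
side broad_center 0.69 [187. 162. 202. 199.] 269
side slim_center 0.43 [239. 176. 242. 202.] 111
side jar 0.73 [338. 205. 362. 238.] 593
side beaker 0.82 [228. 136. 240. 162.] 362
side beaker 0.49 [241. 232. 331. 328.] 7191
side dish 0.59 [338. 354. 385. 398.] 1706
wrist {'fx': 362.6319, 'fy': 362.6319, 'cx': 281.1037, 'cy': 208.4863, 'distortion': [-0.0328, 0.0, 0.0, 0.0, 0.0], 'tool_from_camera': [[0.001, -0.2632, 0.9647, -0.1362], [1.0, -0.0001, -0.0011, 0.0001], [0.0004, 0.9647, 0.2632, -0.0733], [0.0, 0.0, 0.0, 1.0]]}
```

Run:
```python
import cv2
for n,(x0,y0,x1,y1) in {"scene":(90,120,460,330),"side":(170,120,400,410)}.items():
    im=cv2.imread(f"pics/{n}0.png")[y0:y1,x0:x1]; s=min(800/(x1-x0),600/(y1-y0))
    cv2.imwrite(f"pics/{n}0z.png",cv2.resize(im,None,fx=s,fy=s,interpolation=cv2.INTER_CUBIC)); print(n,s)
```

```text
scene 2.1621621621621623
side 2.0689655172413794
```

View pics/scene0.png

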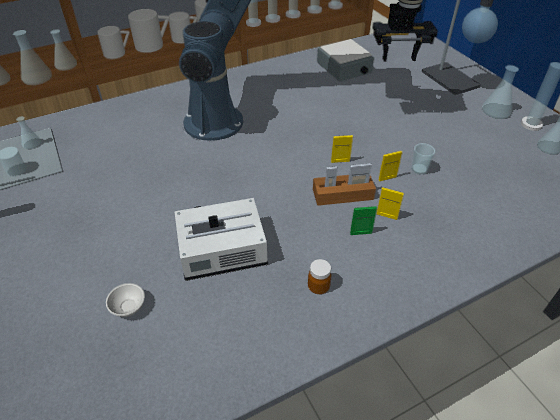

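View pics/side0.png

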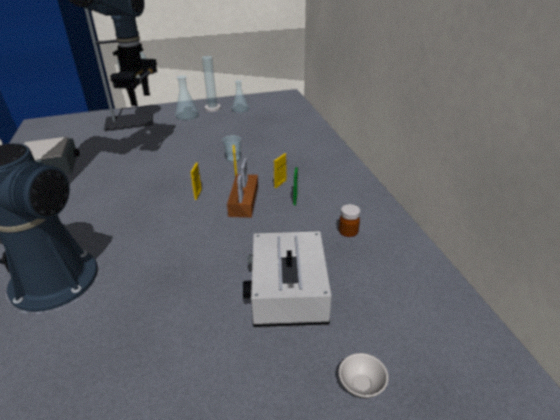

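View pics/wrist0.png

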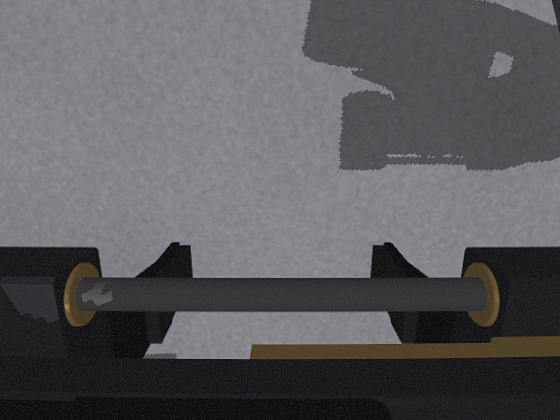

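View pics/scene0z.png

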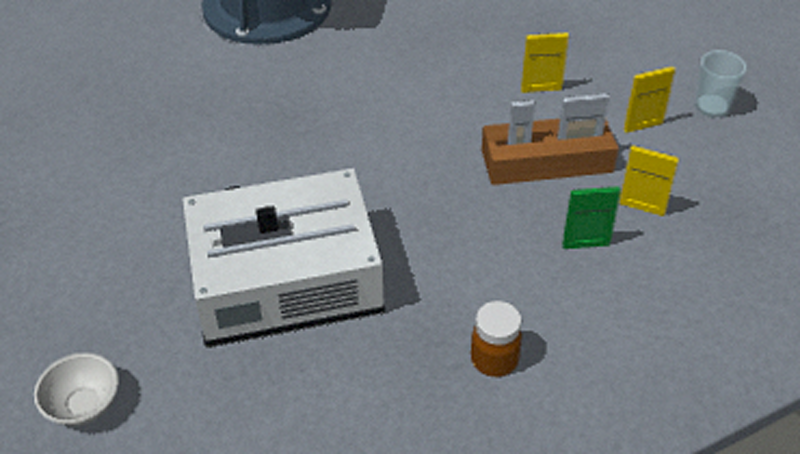

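View pics/side0z.png

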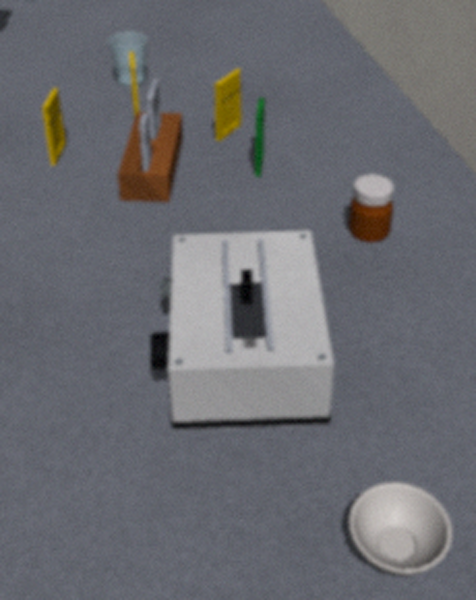

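```bash
cat >> h.py <<'E'
import pickle
from scipy.optimize import least_squares
def cam(p,obs=None):
    K=np.array([[p["fx"],0,p["cx"]],[0,p["fy"],p["cy"]],[0,0,1.]]); D=np.array(p["distortion"])
    if "tool_from_camera" in p:
        T=np.array(p["tool_from_camera"]); W=np.eye(4); W[:3,:3]=R.from_quat(obs["tool_rot"]).as_matrix(); W[:3,3]=obs["position"]; W=W@T
        Rw,t=W[:3,:3],W[:3,3]
    else:
        Rw,t=R.from_quat(p["rotation"]).as_matrix(),np.array(p["xyz"])
    return K,D,Rw,t
def proj(c,P):
    K,D,Rw,t=c; P=np.atleast_2d(P).astype(float)
    rv=cv2.Rodrigues(Rw.T)[0]; return cv2.projectPoints(P.reshape(-1,1,3),rv,-Rw.T@t,K,D)[0].reshape(-1,2)
def place(s,L):
    x,y,a=s; c,n=np.cos(a),np.sin(a); L=np.atleast_2d(L).astype(float)
    return np.c_[x+c*L[:,0]-n*L[:,1], y+n*L[:,0]+c*L[:,1], L[:,2]]
def fit(obs_list,x0):
    # obs_list: (cam, local pts, pixels)
    f=lambda s: np.concatenate([(proj(c,place(s,L))-px).ravel() for c,L,px in obs_list])
    r=least_squares(f,x0,loss="soft_l1"); return r.x, f(r.x).reshape(-1,2)
def onplane(c,px,z):
    K,D,Rw,t=c; u=cv2.undistortPoints(np.array(px,float).reshape(-1,1,2),K,D).reshape(-1,2)
    d=np.c_[u,np.ones(len(u))]@Rw.T; return t+d*((z-t[2])/d[:,2])[:,None]
E
cat > f0.py <<'E'
from h import *
sc=pickle.load(open("scene0.pkl","rb")); sd=pickle.load(open("side0.pkl","rb"))
cs,cd=cam(sc),cam(sd)
zs=lambda l: np.array(l)/2.16216+[90,120]
zd=lambda l: np.array(l)/2.06897+[170,120]
h=.09
top=[[-.08,-.105,h],[-.08,.105,h],[.08,.105,h],[.08,-.105,h]]
A=(cs,top+[[.08,-.105,0],[.08,.105,0]],zs([[183,197],[353,170],[380,262],[197,297],[206,343],[384,308]]))
B=(cd,[top[0],top[1],top[2],top[3],[-.08,-.105,0],[.08,-.105,0]],zd([[170,366],[172,234],[313,231],[331,364],[173,423],[328,419]]))
s,r=fit([A,B],[.6,0,0]); print("reader",s.round(4)); print(r.round(1).tolist())
for o in (A,B): print(fit([o],s)[0].round(4))
k=.045
A=(cs,[[.035,-.085,k],[.035,.085,k],[.035,-.085,0],[.035,.085,0],[-.035,-.085,k]],zs([[488,150],[619,143],[491,182],[617,174],[482,127]]))
B=(cd,[[-.035,-.085,k],[.035,-.085,k],[-.035,-.085,0],[.035,-.085,0],[.035,.085,k],[-.035,.085,k]],zd([[121,177],[169,181],[121,196],[167,200],[183,116],[141,112]]))
s,r=fit([A,B],[.5,.35,0]); print("stand",s.round(4)); print(r.round(1).tolist())
for o in (A,B): print(fit([o],s)[0].round(4))
for n,px in dict(jar=[[497,368]],beaker=[[714,110]],dish=[[80,420]],y1=[[543,92]],y2=[[650,123]],y3=[[645,210]],green=[[588,246]]).items(): print(n,onplane(cs,zs(px),0).round(3))
E
python3 f0.py
```

```text
reader [ 0.5484 -0.1867 -0.2305]
[[0.0, 0.3], [0.3, -0.7], [0.9, 1.1], [-0.7, 1.1], [0.6, 2.2], [-0.2, 2.5], [-1.5, 0.3], [0.1, -0.8], [-1.9, -1.4], [0.3, -1.3], [-0.5, 1.9], [-0.6, 1.3]]
[ 0.5446 -0.1856 -0.2275]
[ 0.5503 -0.1872 -0.2401]
stand [ 0.5195  0.21   -0.3452]
[[1.9, 5.7], [-0.5, 3.8], [-0.4, 2.1], [-1.8, 0.5], [0.3, -0.0], [-1.9, -2.2], [-0.9, -3.3], [-0.5, 1.3], [1.0, 0.3], [0.0, -2.1], [-1.4, -0.8]]
[ 0.5128  0.2149 -0.3529]
[ 0.5204  0.2026 -0.3521]
jar [[ 0.78  -0.022  0.   ]]
beaker [[ 0.537  0.488 -0.   ]]
dish [[ 0.631 -0.464  0.   ]]
y1 [[0.389 0.287 0.   ]]
y2 [[0.517 0.387 0.   ]]
y3 [[ 0.654  0.278 -0.   ]]
green [[0.672 0.175 0.   ]]
```

```bash
cat >> h.py <<'E'
def go(target,ydir_angle,tag=""):
    """shift(mm)/turn(deg) from current measured pose for target TCP pos, tool pointing down, tool y along world angle (mod pi)"""
    o=robot.get_obs(); M=R.from_quat(o["tool_rot"]).as_matrix()
    cur=np.arctan2(M[1,1],M[0,1]); d=(ydir_angle-cur+np.pi)%(2*np.pi)-np.pi
    # tool x points down: turn about tool x = -rotation about z
    print(tag,"shift",(M.T@(np.array(target)-o["position"])*1000).round(1),"turn",round(-np.degrees(d),2),"or",round(-np.degrees(d-np.sign(d)*np.pi),2),"q6",o["q"][5].round(3), "tilt",M[:,0].round(4))
E
python3 - <<'E'
from h import *
o=robot.get_obs(); print(R.from_quat(o["tool_rot"]).as_matrix().round(3))
a=-.2305; s=(.5484,-.1867,a)
go(place(s,[[0,.01,.27]])[0],a)
E
```

```text
[[-0.     0.397  0.918]
 [-0.     0.918 -0.397]
 [-1.    -0.    -0.   ]]
 shift [ -22.5 -568.5  575.7] turn 79.79 or -100.21 q6 -0.179 tilt [-0. -0. -1.]
```

Request:
move_arm(commands=[[-1,-22,-568,576,80],[-1,-22,-568,576,80],[-1,-22,-568,576,80],[-1,-22,-568,576,80],[-1,-22,-568,576,80],[-1,-22,-568,576,80],[-1,-22,-568,576,80],[-1,-22,-568,576,80]])

```text
time: 2.17
position: [0.3735, 0.2628, 0.257]
tool_rot: [0.46, 0.537, -0.459, 0.538]
ft_force: [0.6, -0.7, 1.0]
grip_width: 0.0868
```

Run:
```python
from h import *
a=-.2305; s=(.5484,-.1867,a)
go(place(s,[[0,.01,.27]])[0],a)
```

```text
shift [-13.  106.6 461.9] turn 22.16 or -157.84 q6 0.211 tilt [ 8.e-04  3.e-04 -1.e+00]
```

Request:
move_arm(commands=[[-1,-13,107,462,22],[-1,-13,107,462,22],[-1,-13,107,462,22],[-1,-13,107,462,22],[-1,-13,107,462,22],[-1,-13,107,462,22],[-1,-13,107,462,22],[-1,-13,107,462,22]])

```text
time: 2.83
position: [0.5001, -0.0459, 0.2661]
tool_rot: [0.553, 0.441, -0.552, 0.442]
ft_force: [0.9, 0.4, 0.4]
grip_width: 0.0869
```

Run:
```python
from h import *
a=-.2305; s=(.5484,-.1867,a)
go(place(s,[[0,.01,.27]])[0],a)
```

```text
shift [ -3.9  78.2 116.6] turn 0.46 or -179.54 q6 -0.092 tilt [ 7.e-04 -0.e+00 -1.e+00]
```

Request:
move_arm(commands=[[-1,-4,78,117,0.5],[-1,-4,78,117,0.5],[-1,-4,78,117,0.5],[-1,-4,78,117,0.5],[-1,-4,78,117,0.5],[-1,-4,78,117,0.5]])

```text
time: 3.33
position: [0.5497, -0.1754, 0.2693]
tool_rot: [-0.555, -0.439, 0.555, -0.438]
ft_force: [-0.1, 0.2, -0.6]
grip_width: 0.0868
```

Run:
```python
from h import *
o=robot.get_obs(); p=robot.camera("wrist"); save(p,"w1.png"); pickle.dump((p,o),open("w1.pkl","wb")); print(o["position"],o["q"])
```

```text
[ 0.54966084 -0.17541916  0.26930331] [-5.02784306e-01  4.38375252e-01  1.52991690e+00  5.93044434e-04
  1.17477286e+00 -2.70474661e-01]
```

View pics/w1.png

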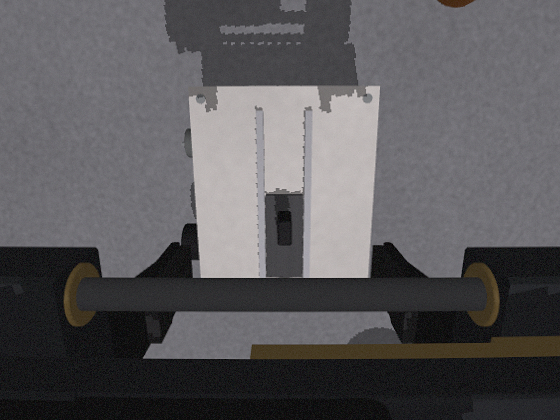

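Run:
```python
import cv2
im=cv2.imread("pics/w1.png")[75:285,170:400]; im=cv2.convertScaleAbs(im,alpha=1.3,beta=30)
cv2.imwrite("pics/w1z.png",cv2.resize(im,None,fx=2.8,fy=2.8,interpolation=cv2.INTER_CUBIC))
```

```text
(no output)
```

View pics/w1z.png

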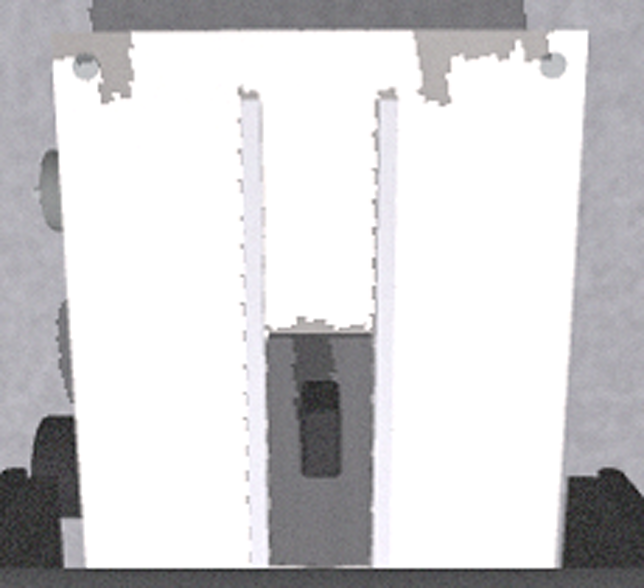

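Run:
```python
from h import *
p,o=pickle.load(open("w1.pkl","rb")); c=cam(p,o)
z=lambda l: np.array(l,float)/2.8+[170,75]
cor=onplane(c,z([[53,31],[588,30],[86,560],[561,560]]),.09); print(cor.round(4)); 
d=cor[1]-cor[0]; a1=np.arctan2(d[1],d[0]); w=np.linalg.norm(d); 
print("far edge angle",a1,"w",w)
l=cor[0]-cor[2]; r=cor[1]-cor[3]; 
print("left/right angle",-np.arctan2(l[0],l[1]),-np.arctan2(r[0],r[1]), "width near", np.linalg.norm(cor[2]-cor[3]))
a=np.mean([a1,-np.arctan2(l[0],l[1]),-np.arctan2(r[0],r[1])])
ctr=(cor[0]+cor[1])/2-.105*np.array([-np.sin(a),np.cos(a),0]); print("reader",ctr,a)
g=onplane(c,z([[301,412],[341,412],[341,477],[301,477]]),.1265); print("griptop",g.mean(0).round(4))
pl=onplane(c,z([[268,333],[373,333]]),.0945); print("plate far",pl.round(4))
rl=onplane(c,z([[251,110],[388,110],[260,540],[380,540]]),.096); print("rails",rl.round(4))
inv=lambda P:(R.from_euler("z",-a).apply(P-[*ctr[:2],0])).round(4)
print("local: grip",inv(g.mean(0)),"plate",inv(pl.mean(0)),"rails",inv(rl))
```

```text
[[ 0.4946 -0.0684  0.09  ]
 [ 0.6491 -0.1047  0.09  ]
 [ 0.4551 -0.2348  0.09  ]
 [ 0.6123 -0.2721  0.09  ]]
far edge angle -0.23100875555572012 w 0.15866646061386927
left/right angle -0.23290447816050486 -0.21612516857833594 width near 0.16154057741121877
reader [ 0.54824751 -0.1888918   0.09      ] -0.22667946743152032
griptop [ 0.545  -0.2004  0.1265]
plate far [[ 0.535  -0.1714  0.0945]
 [ 0.5671 -0.179   0.0945]]
rails [[ 0.5465 -0.1043  0.096 ]
 [ 0.586  -0.1136  0.096 ]
 [ 0.5155 -0.2386  0.096 ]
 [ 0.5542 -0.2478  0.096 ]]
local: grip [-0.0006 -0.0119  0.1265] plate [-0.0004  0.014   0.0945] rails [[-0.0207  0.0821  0.096 ]
 [ 0.0198  0.0818  0.096 ]
 [-0.0207 -0.0558  0.096 ]
 [ 0.019  -0.056   0.096 ]]
```

Run:
```python
from h import *
go([.545,-.2004,.128],-.2267)
```

```text
shift [141.3   2.2  26.7] turn -0.24 or 179.76 q6 -0.271 tilt [-0.0017  0.0016 -1.    ]
```

Request:
move_arm(commands=[[-0.3,20,2,27,-0.2],[-0.3,60,2,27,-0.2],[-0.3,90,2,27,-0.2],[-0.3,120,2,27,-0.2],[-0.3,135,2,27,-0.2],[-0.3,141,2,27,-0.2],[-0.3,141,2,27,-0.2]], newtons=15)

```text
time: 3.97
position: [0.5445, -0.1994, 0.1275]
tool_rot: [-0.553, -0.442, 0.553, -0.439]
ft_force: [0.1, 0.9, 0.6]
grip_width: 0.0576
```

Run:
```python
from h import *
go([.545,-.2004,.128],-.2267)
o=robot.get_obs(); p=robot.camera("wrist"); save(p,"w2.png"); pickle.dump((p,o),open("w2.pkl","wb"))
p=robot.camera("side"); im=p["image"][150:350,180:400,::-1]; cv2.imwrite("pics/s2.png",cv2.resize(im,None,fx=3,fy=3,interpolation=cv2.INTER_CUBIC))
```

```text
shift [-0.5  0.7  0.8] turn 0.08 or -179.92 q6 -0.319 tilt [-0.0036  0.0024 -1.    ]
```

View pics/w2.png

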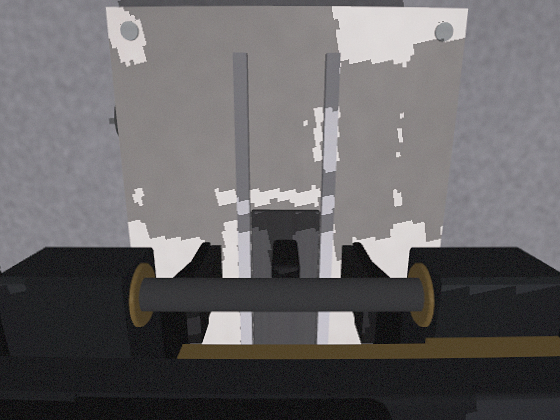

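View pics/s2.png

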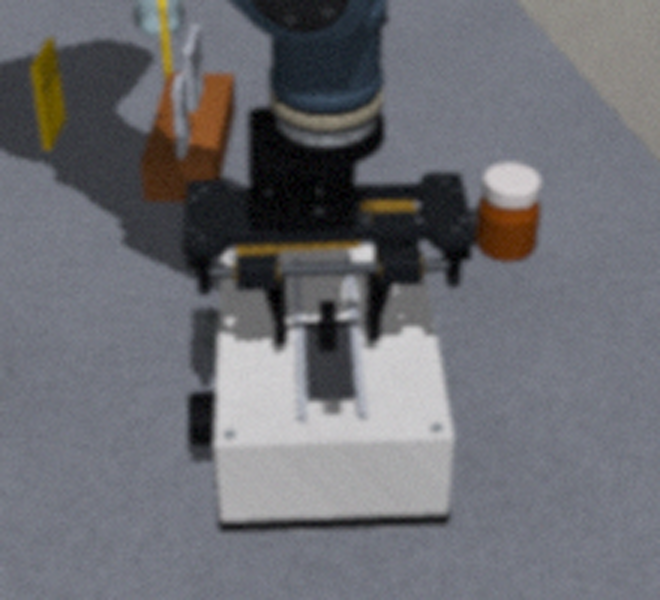

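Request:
move_arm(commands=[[1,0,1,1,0],[1,0,1,1,0],[1,0,1,1,0],[1,0,1,1,0],[1,0,1,1,0],[1,0,1,1,0]], newtons=15)

```text
time: 4.57
position: [0.5465, -0.2031, 0.129]
tool_rot: [0.554, 0.44, -0.553, 0.44]
ft_force: [0.1, -0.2, -0.8]
grip_width: 0.0243
```

Request:
move_arm(commands=[[1,0,0,0,0],[1,0,0,0,0],[1,0,0,0,0],[1,0,0,0,0],[1,0,0,0,0]])

```text
time: 4.98
position: [0.5457, -0.2028, 0.1287]
tool_rot: [-0.553, -0.441, 0.554, -0.44]
ft_force: [-3.5, 0.3, 2.6]
grip_width: 0.0119
```

Run:
```python
from h import *
M=R.from_quat(robot.get_obs()["tool_rot"]).as_matrix(); a=-.2267
print((M.T@np.array([-np.sin(a),np.cos(a),0])*1000).round(1)); go([.545,-.2004,.128],a)
```

```text
[ 2.e-01 -4.e-01 -1.e+03]
 shift [ 0.7 -1.2 -2.2] turn -0.02 or 179.98 q6 -0.32 tilt [-1.9e-03  6.0e-04 -1.0e+00]
```

Request:
move_arm(commands=[[1,0,0,-5,0],[1,0,0,-14,0],[1,0,0,-24,0],[1,0,0,-34,0],[1,0,0,-44,0],[1,0,0,-52,0],[1,0,0,-58,0],[1,0,0,-60,0]])

```text
time: 5.65
position: [0.5597, -0.1426, 0.1287]
tool_rot: [-0.553, -0.441, 0.553, -0.44]
ft_force: [-5.4, 0.4, 5.4]
grip_width: 0.0121
```

Request:
move_arm(commands=[[1,0,0,-2,0],[1,0,0,-4,0],[1,0,0,-6,0],[1,0,0,-8,0]])

```text
time: 5.98
position: [0.56, -0.1416, 0.1286]
tool_rot: [-0.549, -0.44, 0.556, -0.443]
ft_force: [-13.4, -20.7, 0.8]
grip_width: 0.0116
```

Request:
move_arm(commands=[[1,0,0,4,0],[1,0,0,5,0],[-0.3,0,0,5,0],[-0.3,0,0,5,0],[-0.3,0,0,5,0],[-0.3,0,0,5,0]])

```text
time: 6.48
position: [0.5621, -0.1415, 0.1288]
tool_rot: [0.554, 0.439, -0.553, 0.441]
ft_force: [-0.2, -0.0, 0.2]
grip_width: 0.031
```

Run:
```python
from h import *
o=robot.get_obs(); print(o["position"],o["ft_force"],o["grip_width"])
a=-.2267; d=o["position"]-[.54825,-.18889,0]; print(R.from_euler("z",-a).apply(d))
```

```text
[ 0.56210482 -0.14150982  0.12884809] [-0.23690441 -0.01291665  0.22290129] 0.03098637407723215
[0.002851   0.04928193 0.12884809]
```

Run:
```python
from h import *
a=-.2267; go(place([.54825,-.18889,a],[[0,-.08,.27]])[0],a)
```

```text
shift [-141.2   -2.4  129.3] turn -0.02 or 179.98 q6 -0.213 tilt [ 2.8e-03 -5.0e-04 -1.0e+00]
```

Request:
move_arm(commands=[[-1,-20,0,0,0],[-1,-60,0,10,0],[-1,-100,0,50,0],[-1,-141,-2,90,0],[-1,-141,-2,129,0],[-1,-141,-2,129,0],[-1,-141,-2,129,0],[-1,-141,-2,129,0]])

```text
time: 7.15
position: [0.5301, -0.2678, 0.2703]
tool_rot: [0.554, 0.439, -0.553, 0.44]
ft_force: [-0.4, 1.2, -0.4]
grip_width: 0.0825
```

Run:
```python
from h import *
o=robot.get_obs(); p=robot.camera("wrist"); save(p,"w3.png"); pickle.dump((p,o),open("w3.pkl","wb")); print(o["position"],o["tool_rot"])
im=p["image"][40:280,160:400,::-1]; im=cv2.convertScaleAbs(im,alpha=1.0,beta=20)
cv2.imwrite("pics/w3z.png",cv2.resize(im,None,fx=2.5,fy=2.5,interpolation=cv2.INTER_CUBIC))
```

```text
[ 0.53014878 -0.26784119  0.27032614] [ 0.55447345  0.4387605  -0.55343411  0.44018076]
```

View pics/w3z.png

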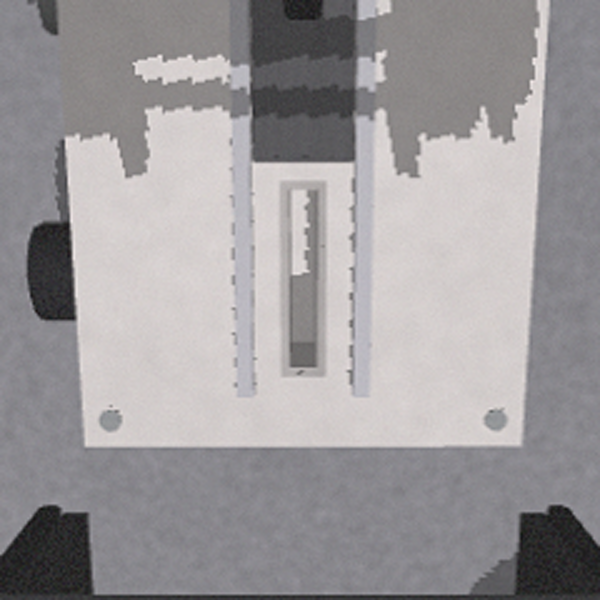

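Run:
```python
from h import *
p,o=pickle.load(open("w3.pkl","rb")); c=cam(p,o)
z=lambda l: np.array(l,float)/2.5+[160,40]
s=onplane(c,z([[281,181],[326,181],[325,377],[280,377]]),.09); ctr=s.mean(0)
print("slot",ctr.round(4),"len",np.linalg.norm(s[0]-s[3]),np.linalg.norm(s[1]-s[2]),"w",np.linalg.norm(s[0]-s[1]))
d=(s[0]+s[1]-s[2]-s[3]); a=-np.arctan2(d[0],d[1]); print("a slot",a)
cor=onplane(c,z([[84,447],[523,446],[58,8],[547,8]]),.09)
e=cor[1]-cor[0]; print("near edge a",np.arctan2(e[1],e[0]),np.linalg.norm(e)); l=cor[2]-cor[0]; r=cor[3]-cor[1]; print("l,r",-np.arctan2(l[0],l[1]),-np.arctan2(r[0],r[1]))
rl=onplane(c,z([[241,20],[363,20],[245,385],[361,385]]),.096)
for i in (0,1): v=rl[i]-rl[i+2]; print("rail a",-np.arctan2(v[0],v[1]))
a=-.2267
ex=(cor[0]+cor[1])/2; print("nearmid",ex.round(4)); 
inv=lambda P:R.from_euler("z",-a).apply(P-[*ctr[:2],0]).round(4)
pl=onplane(c,z([[252,162],[354,162]]),.0945); print("plate edge rel slot",inv(pl)," reader edge",inv(ex),"rails",inv(rl))
```

```text
slot [ 0.5374 -0.2327  0.09  ] len 0.06785306282518448 0.06785842403802471 w 0.015219188037619302
a slot -0.23491670858728061
near edge a -0.22831471024564462 0.1604291973804028
l,r -0.233418679512809 -0.22164990847380406
rail a -0.23500216736717194
rail a -0.21924346912274362
nearmid [ 0.524 -0.291  0.09 ]
plate edge rel slot [[-0.0168  0.0401  0.0945]
 [ 0.017   0.04    0.0945]]  reader edge [ 0.     -0.0599  0.09  ] rails [[-0.0195  0.0839  0.096 ]
 [ 0.0194  0.0838  0.096 ]
 [-0.0205 -0.0354  0.096 ]
 [ 0.0203 -0.0355  0.096 ]]
```

Run:
```python
from h import *
go([.527,.235,.28],-.35)
```

```text
shift [ -10.  -116.  -487.8] turn 6.99 or -173.01 q6 -0.427 tilt [ 3.0e-04  1.1e-03 -1.0e+00]
```

Request:
move_arm(commands=[[-1,-10,-116,-488,7],[-1,-10,-116,-488,7],[-1,-10,-116,-488,7],[-1,-10,-116,-488,7],[-1,-10,-116,-488,7],[-1,-10,-116,-488,7],[-1,-10,-116,-488,7],[-1,-10,-116,-488,7]])

```text
time: 7.87
position: [0.5261, 0.0704, 0.2754]
tool_rot: [-0.578, -0.407, 0.579, -0.405]
ft_force: [0.6, 0.7, -0.2]
grip_width: 0.0869
```

Run:
```python
from h import *
go([.527,.235,.28],-.35)
```

```text
shift [  -4.4  -55.2 -155.1] turn 0.16 or -179.84 q6 0.269 tilt [-2.2e-03  9.0e-04 -1.0e+00]
```

Request:
move_arm(commands=[[-1,-4,-55,-155,0],[-1,-4,-55,-155,0],[-1,-4,-55,-155,0],[-1,-4,-55,-155,0],[-1,-4,-55,-155,0],[-1,-4,-55,-155,0],[-1,-4,-55,-155,0]])

```text
time: 8.45
position: [0.5276, 0.2318, 0.2793]
tool_rot: [-0.578, -0.407, 0.58, -0.406]
ft_force: [-0.2, -0.7, -0.7]
grip_width: 0.087
```

Run:
```python
from h import *
o=robot.get_obs(); p=robot.camera("wrist"); save(p,"w4.png"); pickle.dump((p,o),open("w4.pkl","wb")); print(o["position"],o["tool_rot"])
```

```text
[0.52758014 0.23181566 0.27932258] [-0.57787872 -0.40651812  0.57960002 -0.40603327]
```

View pics/w4.png

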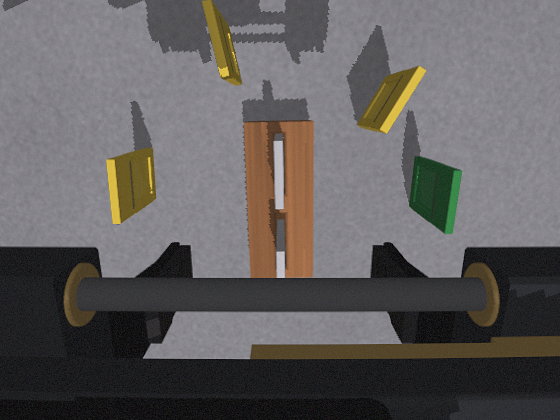

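Run:
```python
import cv2
im=cv2.imread("pics/w4.png")[110:290,200:360]
cv2.imwrite("pics/w4z.png",cv2.resize(im,None,fx=3.3,fy=3.3,interpolation=cv2.INTER_CUBIC))
```

```text
(no output)
```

View pics/w4z.png

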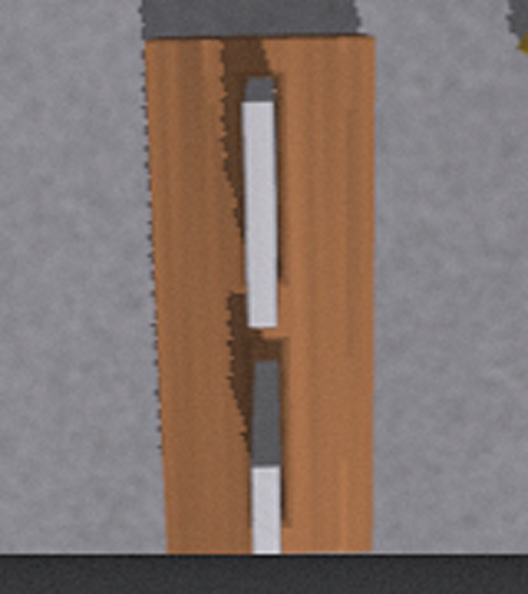

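Run:
```python
from h import *
p,o=pickle.load(open("w4.pkl","rb")); c=cam(p,o)
z=lambda l: np.array(l,float)/3.3+[200,110]
s=onplane(c,z([[242,101],[273,101],[277,327],[247,327]]),.11); ctr=s.mean(0)
print("broad",ctr.round(4),"len",np.linalg.norm(s[0]-s[3]),np.linalg.norm(s[1]-s[2]),"w",np.linalg.norm(s[0]-s[1]),np.linalg.norm(s[2]-s[3]))
d=(s[0]+s[1]-s[2]-s[3]); a=-np.arctan2(d[0],d[1]); print("a",a)
t=onplane(c,z([[146,38],[375,37],[166,550],[372,550]]),.045); e=t[1]-t[0]; print("stand a",np.arctan2(e[1],e[0]),np.linalg.norm(e),[-np.arctan2(*(t[i]-t[i+2])[:2]) for i in (0,1)])
a=-.34
st=(t[0]+t[1])/2-.085*np.array([-np.sin(a),np.cos(a),0]); print("stand",st, "slot",place([*st[:2],a],[[0,.042,0]]))
go([*ctr[:2],.089],a)
```

```text
broad [0.5298 0.2493 0.11  ] len 0.059102586405262746 0.05910170649334209 w 0.007811728603992941 0.007944035203350124
a -0.3290939191983417
stand a -0.34283558594524105 0.06909711699725021 [np.float64(-0.33375183132038655), np.float64(-0.3293780016560692)]
stand [0.51590185 0.20972539 0.045     ] slot [[0.5299083  0.24932108 0.        ]]
 shift [190.5  -4.3 -18.2] turn -0.49 or 179.51 q6 0.567 tilt [-2.e-03 -7.e-04 -1.e+00]
```

Request:
move_arm(commands=[[-0.3,20,-4,-18,-0.9],[-0.3,55,-4,-18,-0.9],[-0.3,90,-4,-18,-0.9],[-0.3,120,-4,-18,-0.9],[-0.3,130,-4,-18,-0.9],[-0.3,130,-4,-18,-0.9]])

```text
time: 9.0
position: [0.5295, 0.2472, 0.1475]
tool_rot: [-0.574, -0.41, 0.579, -0.408]
ft_force: [0.4, -0.0, 0.0]
grip_width: 0.059
```

Run:
```python
from h import *
for i in range(3):
  go([.5298,.2493,.102],-.333); p=robot.camera("wrist")
save(p,"w5.png")
o=robot.get_obs(); c=cam(p,o); s=place([.5298,.2493,-.333],[[.004,.03,.11],[-.004,.03,.11],[-.004,-.03,.11],[.004,-.03,.11]]); print(proj(c,s).round(1).tolist())
```

```text
shift [45.5 -0.2 -2.2] turn -0.17 or 179.83 q6 0.582 tilt [-0.0071 -0.0019 -1.    ]
 shift [47.7 -1.7 -0.9] turn -0.15 or 179.85 q6 0.582 tilt [-2.6e-03 -7.0e-04 -1.0e+00]
 shift [49.2 -2.7  0.1] turn -0.13 or 179.87 q6 0.582 tilt [ 1.e-03  3.e-04 -1.e+00]
[[285.4, 196.9], [269.6, 197.0], [270.8, 303.2], [285.3, 303.1]]
```

View pics/w5.png

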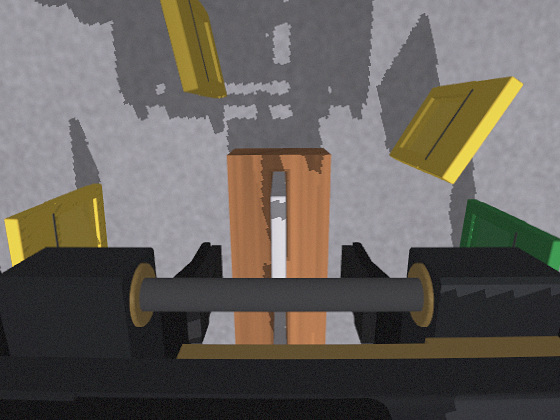

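Request:
move_arm(commands=[[-0.3,20,-2,0,-0.1],[-0.3,40,-3,0,-0.1],[-0.3,49,-3,0,-0.1],[-0.3,49,-3,0,-0.1],[-0.3,49,-3,0,-0.1]])

```text
time: 9.57
position: [0.5294, 0.2503, 0.1025]
tool_rot: [0.576, 0.41, -0.575, 0.411]
ft_force: [0.2, -0.3, 0.2]
grip_width: 0.0569
```

Run:
```python
from h import *
for i in range(3):
  go([.5298,.2493,.102],-.333); p=robot.camera("side")
save(p,"s5.png"); im=p["image"][110:260,150:350,::-1]; cv2.imwrite("pics/s5z.png",cv2.resize(im,None,fx=4,fy=4,interpolation=cv2.INTER_CUBIC))
```

```text
shift [0.5 0.7 0.8] turn 0.05 or -179.95 q6 0.583 tilt [ 1.7e-03  4.0e-04 -1.0e+00]
 shift [0.9 0.4 1. ] turn 0.06 or -179.94 q6 0.583 tilt [ 2.8e-03  7.0e-04 -1.0e+00]
 shift [1.  0.3 1.1] turn 0.06 or -179.94 q6 0.583 tilt [ 3.1e-03  8.0e-04 -1.0e+00]
```

View pics/s5z.png

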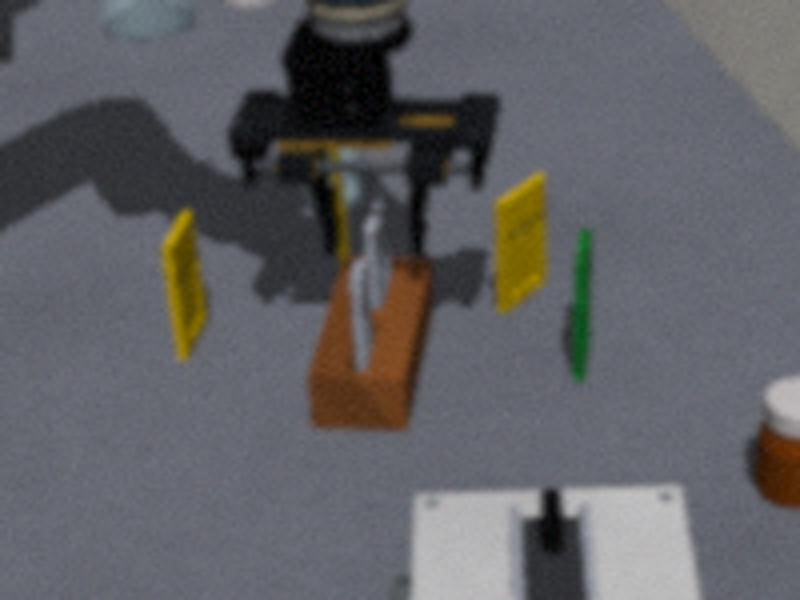

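Request:
move_arm(commands=[[1,0,0,1,0],[1,0,0,1,0],[1,0,0,1,0],[1,0,0,1,0],[1,0,0,1,0],[1,0,0,1,0],[1,0,0,1,0],[1,0,0,1,0]], newtons=35)

```text
time: 10.38
position: [0.5283, 0.2492, 0.1013]
tool_rot: [-0.576, -0.411, 0.576, -0.411]
ft_force: [-0.1, 0.1, 0.3]
grip_width: 0.0111
```

Request:
move_arm(commands=[[1,0,0,0,0],[1,0,0,0,0],[1,0,0,0,0],[1,0,0,0,0]])

```text
time: 10.72
position: [0.5291, 0.2491, 0.1014]
tool_rot: [0.576, 0.41, -0.575, 0.411]
ft_force: [2.5, -0.9, -2.1]
grip_width: 0.008
```

Run:
```python
from h import *
go([.5298,.2493,.102],-.333); o=robot.get_obs(); print(o["grip_width"],o["ft_force"],o["moment"],o["position"])
```

```text
shift [-0.6  0.6 -0.4] turn 0.07 or -179.93 q6 0.581 tilt [ 0.0016  0.     -1.    ]
0.007963756551930497 [ 2.47256286 -0.87259632 -2.05955424] [-0.29359306 -0.46876528 -0.03220797] [0.52905661 0.24913171 0.10139433]
```

Request:
move_arm(commands=[[1,-4,0,0,0],[1,-12,0,0,0],[1,-22,0,0,0],[1,-32,0,0,0],[1,-45,0,0,0],[1,-60,0,0,0],[1,-80,0,0,0],[1,-100,0,0,0]])

```text
time: 11.38
position: [0.5257, 0.2494, 0.2027]
tool_rot: [-0.574, -0.412, 0.577, -0.409]
ft_force: [0.7, -1.1, -2.7]
grip_width: 0.0077
```

Request:
move_arm(commands=[[1,-20,0,0,0],[1,-40,0,0,0],[1,-60,0,0,0],[1,-70,0,0,0],[1,-70,0,0,0]])

```text
time: 11.8
position: [0.5283, 0.2499, 0.2747]
tool_rot: [0.577, 0.41, -0.574, 0.411]
ft_force: [0.5, 0.5, -1.2]
grip_width: 0.0079
```

Run:
```python
from h import *
o=robot.get_obs(); print(o["grip_width"],o["ft_force"],o["moment"],o["position"])
go(place([.5374,-.2327,-.228],[[0,0,.27]])[0],-.228)
p=robot.camera("side"); save(p,"s6.png"); im=p["image"][80:260,150:390,::-1]; cv2.imwrite("pics/s6z.png",cv2.resize(im,None,fx=3.3,fy=3.3,interpolation=cv2.INTER_CUBIC))
p=robot.camera("wrist"); save(p,"w6.png")
```

```text
0.007852245184056403 [ 0.52006479  0.52998099 -1.15864778] [-0.12645618  0.06808165 -0.01164893] [0.52832859 0.24989951 0.27472863]
 shift [  3.8 165.7 453.3] turn -5.94 or 174.06 q6 0.582 tilt [ 0.0037  0.002  -1.    ]
```

View pics/s6z.png

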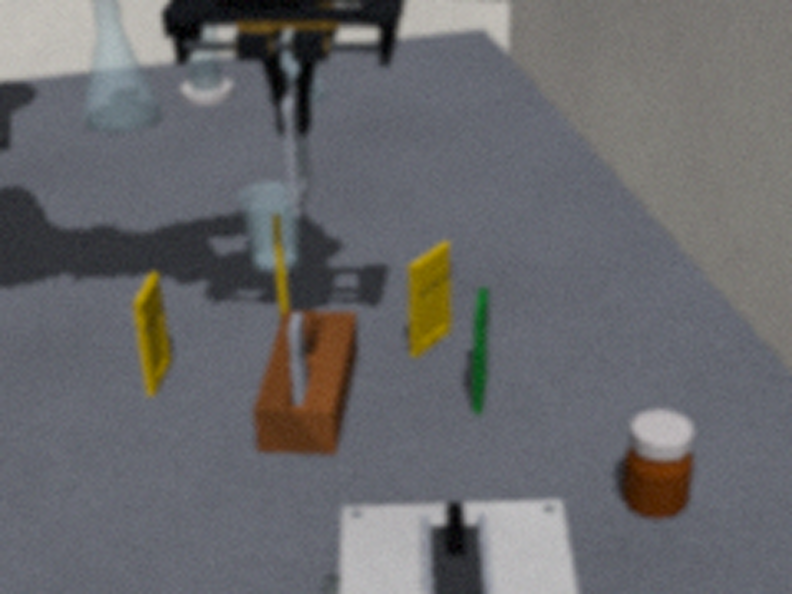

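View pics/w6.png

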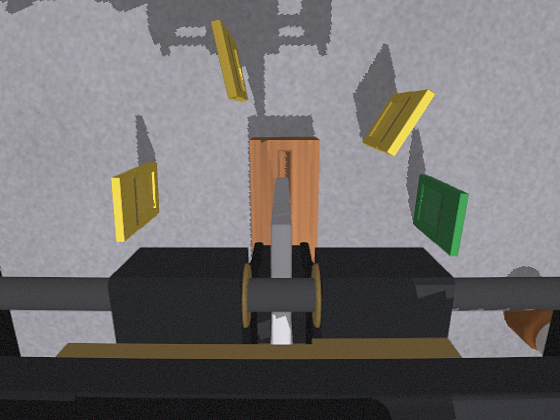

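```bash
cat > slide.py <<'E'
from h import *
import sys
def tproj(p,P):
    T=np.array(p["tool_from_camera"]); c=(cam(p,dict(tool_rot=[0,0,0,1],position=[0,0,0])))
    return proj(c,P)
E
python3 - <<'E'
from slide import *
p,_=pickle.load(open("w4.pkl","rb"))
P=[[x,y,-.03] for x in(-.0086,.0914) for y in (-.004,.004)]
q=tproj(p,P); print(q.round(1).tolist())
im=cv2.imread("pics/w6.png"); im=cv2.resize(im[160:260,230:330],None,fx=6,fy=6,interpolation=cv2.INTER_CUBIC)
for u in q: cv2.circle(im,tuple(int(v) for v in (u-[230,160]+.5)*6),4,(0,0,255),1)
cv2.imwrite("pics/w6z.png",im)
E
```

```text
[[274.4, 227.0], [296.0, 227.0], [277.2, 177.8], [289.7, 177.8]]
```

View pics/w6z.png

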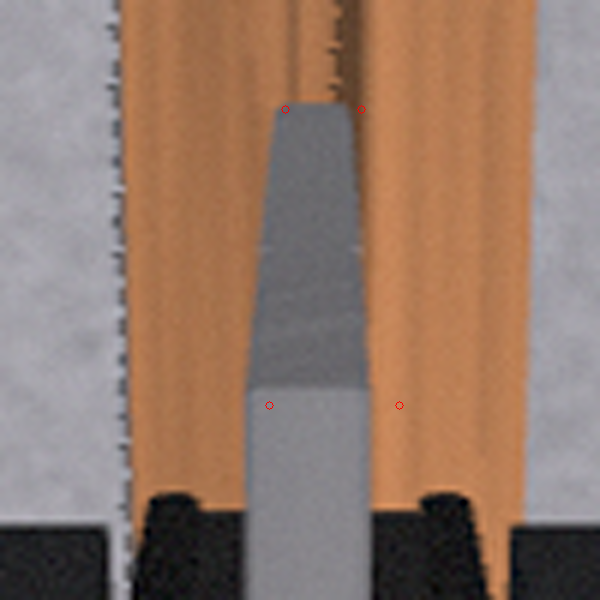

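Request:
move_arm(commands=[[1,0,14,38,-1],[1,0,28,76,-2],[1,0,42,114,-3],[1,0,56,152,-4],[1,0,70,190,-5],[1,0,84,228,-5.9],[1,0,98,266,-5.9],[1,0,112,304,-5.9]])

```text
time: 12.57
position: [0.5334, -0.0759, 0.2696]
tool_rot: [-0.553, -0.441, 0.555, -0.438]
ft_force: [0.8, -1.1, -1.4]
grip_width: 0.0076
```

Run:
```python
from h import *
print(robot.get_obs()["grip_width"]);go([.5382,-.2335,.27],-.228)
```

```text
0.007617829827655625
 shift [ -0.7  40.5 152.3] turn -0.06 or 179.94 q6 -0.12 tilt [-0.0044  0.0021 -1.    ]
```

Request:
move_arm(commands=[[1,0,10,38,0],[1,0,20,74,0],[1,0,29,108,0],[1,0,36,135,0],[1,0,40,149,0],[1,0,40,152,0],[1,20,40,152,0],[1,20,40,152,0]])

```text
time: 13.23
position: [0.5371, -0.2291, 0.2478]
tool_rot: [-0.553, -0.443, 0.554, -0.436]
ft_force: [-0.9, 0.6, -2.5]
grip_width: 0.0076
```

Run:
```python
from h import *
for i in range(3):
  go([.5382,-.2335,.2],-.228); p=robot.camera("wrist")
save(p,"w7.png")
```

```text
shift [47.8  2.4  4.3] turn -0.05 or 179.95 q6 -0.366 tilt [-0.0072  0.006  -1.    ]
 shift [49.   2.   4.5] turn 0.0 or -180.0 q6 -0.367 tilt [-0.0062  0.0052 -1.    ]
 shift [50.2  0.8  4.2] turn 0.03 or -179.97 q6 -0.367 tilt [-0.0037  0.0033 -1.    ]
```

View pics/w7.png

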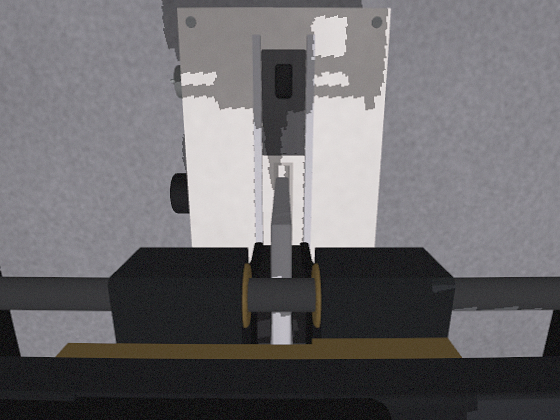

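Request:
move_arm(commands=[[1,10,0,2,0],[1,25,1,4,0],[1,40,1,4,0],[1,48,1,4,0],[1,50,1,4,0],[1,50,1,4,0],[1,50,1,4,0]])

```text
time: 13.97
position: [0.5401, -0.236, 0.2019]
tool_rot: [0.554, 0.439, -0.554, 0.44]
ft_force: [0.1, -0.7, -1.3]
grip_width: 0.0079
```

Run:
```python
from h import *
for i in range(3):
  go([.5382,-.2335,.2],-.228); p=robot.camera("wrist")
save(p,"w8.png"); pickle.dump((p,robot.get_obs()),open("w8.pkl","wb"))
im=p["image"][130:250,220:340,::-1]; cv2.imwrite("pics/w8z.png",cv2.resize(im,None,fx=5,fy=5,interpolation=cv2.INTER_CUBIC))
```

```text
shift [ 1.9 -2.4 -2. ] turn -0.04 or 179.96 q6 -0.373 tilt [ 9.e-04 -6.e-04 -1.e+00]
 shift [ 2.2 -2.5 -2.1] turn -0.04 or 179.96 q6 -0.373 tilt [ 0.0014 -0.001  -1.    ]
 shift [ 2.3 -2.6 -2.2] turn -0.05 or 179.95 q6 -0.373 tilt [ 0.0016 -0.0011 -1.    ]
```

View pics/w8z.png

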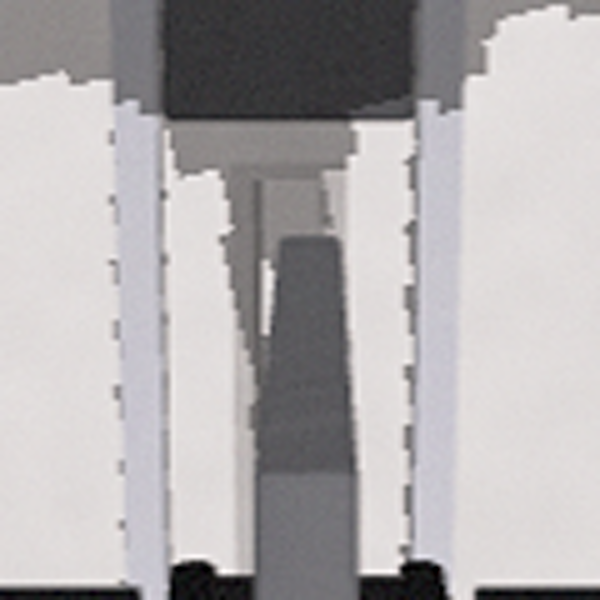

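Request:
move_arm(commands=[[1,1,-2.5,-2,0],[1,2,-2.5,-2,0],[1,2,-2.5,-2,0],[1,2,-2.5,-2,0],[1,2,-2.5,-2,0],[1,2,-2.5,-2,0]])

```text
time: 14.62
position: [0.5377, -0.2335, 0.1995]
tool_rot: [0.554, 0.44, -0.554, 0.44]
ft_force: [-1.5, -0.7, -1.3]
grip_width: 0.0074
```

```bash
cat > ov.py <<'E'
from slide import *
def ov(name):
    for i in range(4):
        go([.5382,-.2335,.2],-.228); o=robot.get_obs(); p=robot.camera("wrist")
    save(p,name+".png"); pickle.dump((p,o),open(name+".pkl","wb")); c=cam(p,o)
    im=cv2.resize(p["image"][130:250,220:340,::-1],None,fx=5,fy=5,interpolation=cv2.INTER_CUBIC)
    cv2.imwrite(f"pics/{name}z.png",im)
if __name__=="__main__": ov(sys.argv[1])
E
python3 ov.py w9
```

```text
shift [-0.5  0.5 -0.1] turn -0.06 or 179.94 q6 -0.371 tilt [ 2.e-04 -1.e-04 -1.e+00]
 shift [-0.6  0.5 -0.1] turn -0.06 or 179.94 q6 -0.371 tilt [ 1.e-04 -1.e-04 -1.e+00]
 shift [-0.6  0.5 -0.1] turn -0.06 or 179.94 q6 -0.371 tilt [ 1.e-04 -0.e+00 -1.e+00]
 shift [-0.6  0.5 -0.1] turn -0.06 or 179.94 q6 -0.371 tilt [ 0.  0. -1.]
```

View pics/w9z.png

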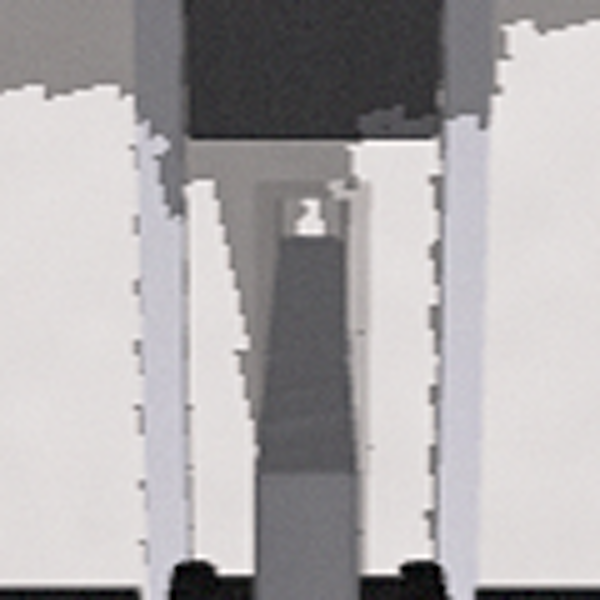

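```bash
cat > an.py <<'E'
from slide import *
def an(name,slide,slot,zb):
    p,o=pickle.load(open(name+".pkl","rb")); c=cam(p,o)
    z=lambda l: np.array(l,float)/5+[220,130]-.4
    M=R.from_quat(o["tool_rot"]).as_matrix()
    f=lambda px,h:((onplane(c,z(px),h)-o["position"])@M*1000).round(2)
    print("slide far",f(slide,zb).tolist()); print("slot chamfer far",f(slot,.09).tolist())
if __name__=="__main__": an("w9",[[278,236],[343,236]],[[255,182],[371,182],[262,440],[372,440]],.1995-.0914+.0005)
E
python3 an.py
```

```text
slide far [[90.78, -5.22, -30.92], [90.78, 3.02, -30.92]]
slot chamfer far [[109.38, -8.62, -34.99], [109.38, 7.17, -34.98], [109.38, -7.92, 1.67], [109.38, 7.63, 1.67]]
```

Request:
move_arm(commands=[[1,3,0.5,0,0],[1,7,0.5,0,0],[1,11,0.5,0,0],[1,15,0.5,0,0],[1,18,0.5,0,0],[1,21,0.5,0,0],[1,23,0.5,0,0],[1,25,0.5,0,0]])

```text
time: 15.48
position: [0.5381, -0.2335, 0.174]
tool_rot: [-0.554, -0.44, 0.554, -0.44]
ft_force: [-0.0, -0.4, -1.1]
grip_width: 0.0078
```

```bash
python3 ov.py w10; python3 -c "
from h import *
o=robot.get_obs(); print(o['ft_force'],o['moment'],o['position'])"
```

```text
shift [-26.    0.1  -0. ] turn -0.05 or 179.95 q6 -0.371 tilt [-2.e-04  1.e-04 -1.e+00]
 shift [-26.3   0.3   0. ] turn -0.06 or 179.94 q6 -0.371 tilt [-7.e-04  5.e-04 -1.e+00]
 shift [-26.    0.2   0. ] turn -0.05 or 179.95 q6 -0.371 tilt [-6.e-04  4.e-04 -1.e+00]
 shift [-25.7   0.1  -0. ] turn -0.05 or 179.95 q6 -0.371 tilt [-2.e-04  1.e-04 -1.e+00]
[-0.31160371  0.04609083 -1.09562121] [-0.06792413  0.05144679  0.00118496] [ 0.53820233 -0.23359656  0.1744387 ]
```

View pics/w10z.png

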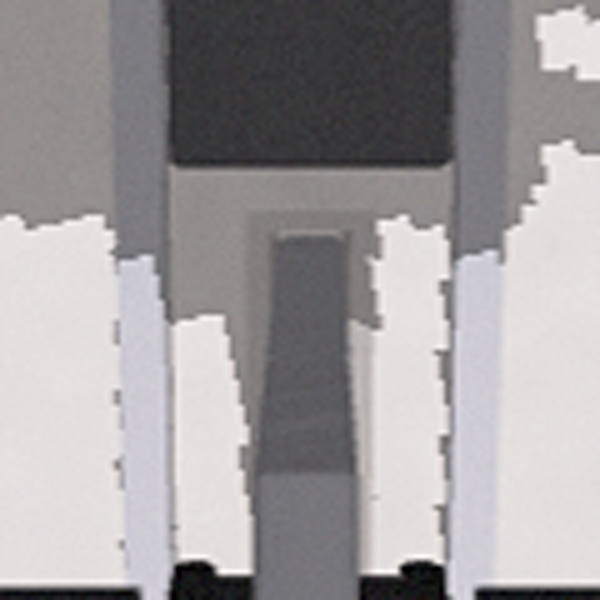

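Request:
move_arm(commands=[[1,3,0,0,0],[1,6,0,0,0],[1,9,0,0,0],[1,12,0,0,0],[1,15,0,0,0],[1,17,0,0,0],[1,19,0,0,0],[1,20,0,0,0]])

```text
time: 16.35
position: [0.538, -0.2335, 0.154]
tool_rot: [-0.554, -0.44, 0.554, -0.439]
ft_force: [-0.2, 0.0, -2.0]
grip_width: 0.0074
```

Request:
move_arm(commands=[[1,3,0,0,0],[1,6,0,0,0],[1,9,0,0,0],[1,12,0,0,0],[1,15,0,0,0],[1,18,0,0,0],[1,20,0,0,0],[1,22,0,0,0]])

```text
time: 17.02
position: [0.5381, -0.2335, 0.1321]
tool_rot: [-0.554, -0.44, 0.554, -0.44]
ft_force: [0.3, -0.1, -1.2]
grip_width: 0.008
```

No contact; about 5–6 mm to the bottom.

Request:
move_arm(commands=[[1,1,0,0,0],[1,2,0,0,0],[1,3,0,0,0],[1,4,0,0,0],[1,4.5,0,0,0],[1,5,0,0,0],[1,5,0,0,0]])

```text
time: 17.6
position: [0.5381, -0.2335, 0.1273]
tool_rot: [-0.554, -0.44, 0.554, -0.44]
ft_force: [-0.0, 0.6, -0.3]
grip_width: 0.008
```

Request:
move_arm(commands=[[1,0.5,0,0,0],[1,1,0,0,0],[1,1,0,0,0]])

```text
time: 17.85
position: [0.5381, -0.2336, 0.1264]
tool_rot: [0.554, 0.44, -0.554, 0.44]
ft_force: [0.3, -0.3, -2.2]
grip_width: 0.0082
```

Request:
move_arm(commands=[[1,0.5,0,0,0],[1,1,0,0,0],[1,1,0,0,0]])

```text
time: 18.1
position: [0.5383, -0.2336, 0.1263]
tool_rot: [0.554, 0.439, -0.554, 0.44]
ft_force: [-0.9, 0.7, 4.3]
grip_width: 0.0078
```

Request:
move_arm(commands=[[1,0.5,0,0,0],[1,1,0,0,0],[1,1,0,0,0]])

```text
time: 18.35
position: [0.5384, -0.2336, 0.1263]
tool_rot: [0.554, 0.439, -0.554, 0.44]
ft_force: [-2.3, 1.7, 10.3]
grip_width: 0.0077
```

Request:
move_arm(commands=[[1,-1,0,0,0],[1,-1,0,0,0],[1,-1,0,0,0],[0.5,-1,0,0,0],[0.3,-1,0,0,0],[0.2,-1,0,0,0],[0.2,-1,0,0,0]], newtons=8)

```text
time: 18.93
position: [0.5379, -0.2335, 0.125]
tool_rot: [-0.554, -0.44, 0.554, -0.439]
ft_force: [0.5, -0.1, 0.6]
grip_width: 0.027
```

Run:
```python
from h import *
o=robot.get_obs(); print(o["position"],o["ft_force"],o["grip_width"]); go([.5382,-.2335,.2],-.228)
```

```text
[ 0.53794107 -0.23346252  0.12496739] [ 0.54247878 -0.06130695  0.64279716] 0.02697162310445595
 shift [-75.    0.2  -0. ] turn -0.06 or 179.94 q6 -0.371 tilt [-6.e-04  3.e-04 -1.e+00]
```

Request:
move_arm(commands=[[0,-10,0,0,0],[0,-30,0,0,0],[0,-60,0,0,0],[0,-95,0,0,0],[0,-130,0,10,0],[0,-155,0,30,0],[0,-165,0,40,0],[0,-165,0,40,0]])

```text
time: 19.6
position: [0.5303, -0.2756, 0.2948]
tool_rot: [0.555, 0.436, -0.554, 0.442]
ft_force: [1.0, -0.1, -0.3]
grip_width: 0.0431
```

Run:
```python
from h import *
for n in ["wrist","scene","side"]:
    o=robot.get_obs(); p=robot.camera(n); save(p,"e_"+n+".png"); pickle.dump((p,o),open("e_"+n+".pkl","wb"))
im=cv2.imread("pics/e_wrist.png")[60:270,150:400]; cv2.imwrite("pics/e_wz.png",cv2.resize(im,None,fx=2.8,fy=2.8,interpolation=cv2.INTER_CUBIC))
im=cv2.imread("pics/e_side.png")[120:410,170:400]; cv2.imwrite("pics/e_sz.png",cv2.resize(im,None,fx=2,fy=2,interpolation=cv2.INTER_CUBIC))
im=cv2.imread("pics/e_scene.png")[120:330,90:460]; cv2.imwrite("pics/e_cz.png",cv2.resize(im,None,fx=2.162,fy=2.162,interpolation=cv2.INTER_CUBIC))
```

```text
(no output)
```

View pics/e_wz.png

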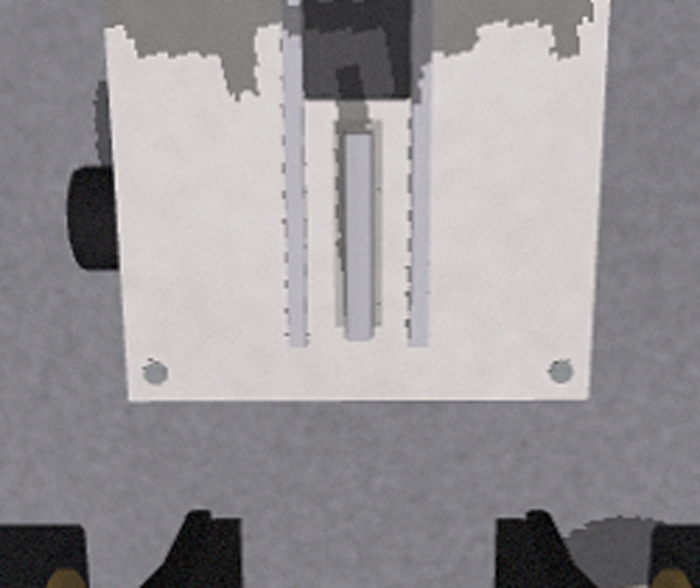

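View pics/e_sz.png

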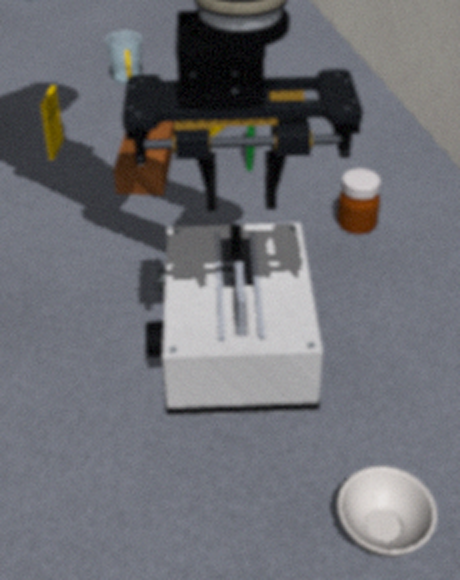

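View pics/e_cz.png

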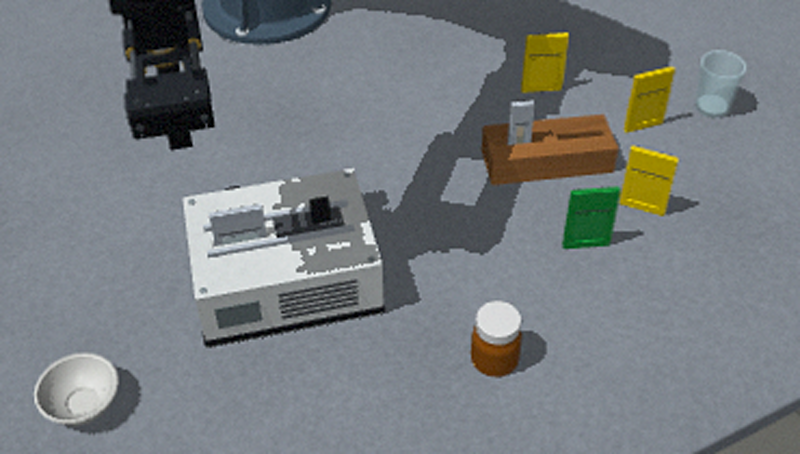

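Run:
```python
from h import *
p,o=pickle.load(open("e_wrist.pkl","rb")); c=cam(p,o)
z=lambda l: np.array(l,float)/2.8+[150,60]
s=onplane(c,z([[344,133],[373,133],[374,340],[345,340]]),.135); print("slide len@z.135",np.linalg.norm(s[0]-s[3]),"w",np.linalg.norm(s[0]-s[1]),s.mean(0).round(4))
pl=onplane(c,z([[303,98],[412,98]]),.0945).mean(0); cor=onplane(c,z([[129,401],[589,401]]),.09).mean(0)
print("plate edge - reader near edge",np.linalg.norm((pl-cor)[:2]),"expected 0.100")
print(robot.get_obs()["time"]); robot.hand_in()
```

```text
slide len@z.135 0.05923253028744737 w 0.008153642395790651 [ 0.5378 -0.2328  0.135 ]
plate edge - reader near edge 0.10052198322577843 expected 0.100
19.75
the job is handed in; nothing more can be done
```

The shutter is fully open and the broad slide is seated upright on the bottom of the comparator's slot. I handed the job in at 19.75 s of the 58 s allowed.

- **Shutter:** I gripped it and slid it along +y to its stop. Afterwards its near edge measured 40 mm from the slot's centre, which matches the 80 mm fully open position. The final picture still agrees, at 100.5 mm from the comparator's near edge against 100 mm expected.
- **Broad slide:** I lowered it in the grip until it touched the bottom. The arm stopped at the height I had worked out, with about 10 N of push. I eased that push off before opening the fingers, so it did not drop. The final wrist picture shows it centred in the slot, and its top face reads the right size at the seated height.
- **Other things:** The slim slide is still in the stand. The jar, beaker, dish and coloured look-alikes show no visible change from the first picture. The gripper is clear of everything.

**Disagreement:** The wrist camera read the held slide about 1–1.5 mm off the jaw centre. I took this as calibration error and shifted the slot aim by about 1 mm to match. It went in without side force. The arm briefly pushed with about 25 N against the shutter's stop.

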